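Fit the battery to the readout unit and set its screen

ROBOT

A 6-joint arm with a two-finger parallel gripper is mounted at the origin on a cart in front of the work surface, level with it; the furniture and walls round the work are solid. World frame = base frame: x ahead of the robot, y to its left, z up, the work surface at z = 0. Lengths are in m, angles in rad, forces in N, time in s.
With the tool pointing down it reaches from about 0.325 to 0.9 m from the base axis. Payload 6.1 kg.
Tool frame: the origin (TCP) lies on the mounting face of the last link; the fingertips stand 173 mm ahead of it and the grasp point (between the pads) lies 155 mm ahead of it (ctrl.finger_overhang is the z of the fingertips in the tool frame, in m); z points along the fingers, y is the line along which they close (so a half turn about z gives the same grasp; the last joint's range is limited). The gripper opens to 85 mm and grips with 20 to 120 N. Pads are 22 mm wide; open, the fingers measure 114 mm over their backs; the gripper's body (76 mm by 85 mm) begins 54 mm behind the grasp point. The pads swing forward as they close: fully open they stand 13 mm farther back than shut.
Start: joints at [-1.463, 0.22, 1.526, -0, 1.395, -0.126], TCP at [0.145, -0.608, 0.405] pointing down, gripper open.
Joint ranges: [-2.98, 2.98], [-0.91, 2.08], [0.09, 2.57], [-1.24, 4.39], [0.2, 2.65], [-2.68, 2.68]. Speed limits (rad/s): [2.57, 2.57, 3.01, 3.14, 3.14, 3.14].

INTERFACE

Orientations are given as a rotation vector (axis times angle).
In Python, from station import ctrl gives the robot as it stands.
- The arm moves only by the shell command python3 -m inch 'ROWS' [OPENING] [FORCE]. ROWS is JSON, a list of rows, each an object with "slide": the shift along the world's x, y, z in m, a list of three; "dr": the turn, a rotation vector about the world's x, y, z in degrees, a list of three. A call has 1 to 5 rows; each row is the pose to reach, as a shift and turn from the pose commanded when the call began; what a row does not reach only later rows make up. A row lasts 1/10 s, in which the tool goes at most 50 mm and 8.59 degrees, less where a joint would pass 70% of its speed; a pose out of reach is approached as far as the arm can. A call with a gripper value outside its range is refused whole. OPENING is the closure, from 0 (fully open) to 1 (shut), set as the call begins (- or left out, the last holds). The fingers move at their own pace and stop on an object; FORCE is the grip in N (left out, the last holds). Time passes only in rows, so rows that repeat a pose let the fingers close. It gives the time, the measured TCP pose, the force, the opening and the grip force at its end, in the units of the state.
- ctrl.get_obs(): the state, without advancing time (a new reading comes with each control period).
- ctrl.camera(name): name is "scene" or "top"; returns the picture (480x640x3 uint8, red, green, blue); there is no depth.
- ctrl.camera_info(name): a dict with "vfov" (degrees; the focal length in pixels is half the picture's height over the tangent of half this angle, whatever the lens; pixels are square), "cx", "cy" (the principal point, pixels), "D" ([k1, k2, p1, p2, k3] as OpenCV has them; the pictures are not rectified), "eye" and "attitude" of the camera in the world. Camera axes: x right, y up, looking along -z (the intrinsics and any distortion apply to the point x, -y, -z); pixel columns grow to the right and rows downward; lengths in m; the calibration is good to about 2 mm. A picture is of the moment at which its call begins. camera_info takes no time and is no camera call.
- ctrl.sign_off(): hands the job in; it is judged then, once.
The state is a dict: "clock": time; "joints": joint angles; "qvel": joint speeds; "joint_efforts": joint torques, N m; "eef_pos": TCP position; "tool_rot": TCP orientation; "ft_force": force on the tool from outside, world axes, zero at the start; "torque": the same for the moment, N m; "finger_gap": finger opening in m; "finger_force": force on a finger pad.
Only numpy, scipy, OpenCV 4.12 (cv2) and the standard library are available. Lean on these libraries where they do the work, as an engineer would, in place of code of your own. Each camera call takes 0.05 s, during which the arm holds its last target. There are 200 camera calls.

TASK

Get the bench readout unit ready for use: slide the loose battery pack up the sloped rail on the unit, from the rail's low open end, until it is fully home against the end stop and the spring catch holds it, and raise the unit's stiff-hinged screen to 60 degrees open from its closed position. Leave the screen standing there by itself, and do not disturb the two cans or the pen pot.

Things in the scene. Friction and masses are not known exactly. Their poses are not given: they have to be found in the camera images.
- readout: fixed white wedge, 150 deep (x) x 190 wide (y) x 123 high mm; origin on its underside, mid-width, 85 behind its front; x from its low front to its high back, y left, z up. Top slopes up 25 degrees: 60 high at x = -85, 123 at x = +50, then level to +65. Screen on the right of the slope (middle y = -42), battery rail on the left (y = +60). A 205 high black box stands near its right front.
- screen (a joint): opening angle (rad) of the grey screen: 0 = closed, lying on the slope; grows as its front edge rises, up to 1.9. Screen 96 wide, 115 long, 12 thick, hinged along its upper edge. The friction hinge is stiff (about 0.5 N m, screen 0.3 kg) and stays where it is left.
- screen_bar (a point): middle of the screen's black grip bar: 16 thick, 40 long, parallel to the hinge, on a central neck at the screen's front edge; 128 mm from the hinge axis along the screen and 36 out from its mid-plane (22 mm of air over the face). Pinch its two flat ends; it may turn between the fingers. Axes turn with the screen: x to the hinge, y along the bar, z out of the screen's outer face.
- screen_hinge (a point): fixed point on the hinge axis at the middle of the screen; axes as the readout's (hinge along y); opening turns positively about +y, lifting the bar up and back
- rail: aluminium T-rail on the slope, tilted 25 degrees; x up the rail, y left, z out of the slope. The battery's frame coincides with this one when home (x may be reversed). Head 25 wide, z = 7 to 13, rounded low end at x = -62; neck 12 wide; plinth top z = -2; end stop at x = +34, up to z = 12. In the last 14 mm a spring ball resists with some 5 to 10 N, then clicks in behind a bar in the battery.
- battery: loose black battery pack, 66 long (x) x 50 wide (y) x 48 high mm, 0.18 to 0.35 kg; origin: centre of its underside; stands on the table, z up; both ends alike. A channel along x through its underside takes the rail head: 29 wide from z = 5 to 13 (2 mm clear each side), the lips below leave an 18 mm slot. Its flat ends (across x, above z = 20) or its sides (across y) can be gripped.
- can_a: bystander: black round can with a white lid, 40 diameter x 70 high mm, origin at the centre of its underside
- can_b: bystander: black round can with a grey lid, 40 diameter x 70 high mm, origin at the centre of its underside
- pen_pot: bystander: empty white pen pot, 70 diameter x 88 high mm, origin at the centre of its underside

How it is judged:
At the end, for the whole second after the job is handed in: the battery is on the rail within 5 mm of fully home, square with the rail and at rest behind the catch; the screen stands still by itself at 60 degrees (1.047 rad) open, within 7 degrees (x of battery in the frame of rail between -0.005 and 0.005 m and y of battery in the frame of rail between -0.005 and 0.005 m and z of battery in the frame of rail between -0.005 and 0.005 m and angle between the x axis of battery and the x axis of rail, either way round below 0.1 rad and angle between the z axis of battery and the z axis of rail, either way round below 0.1 rad and value of joint screen between 0.925 and 1.17 rad and velocity of joint screen between -0.05 and 0.05 rad/s and linear speed of battery below 0.02 m/s); the robot touches nothing.
It fails at once if a can or the pen pot is moved by more than 3 cm (distance of any of can_a, can_b, pen_pot from where it was at the start of the episode above 0.03 m).
It fails at once if a can or the pen pot is tipped over (angle between any of can_a, can_b, pen_pot's own z axis and vertical above 0.5 rad).
It also fails if it takes over 69 s, if anything falls off the work surface, if the arm or the gripper's body presses on something with over 40 N, if the wrist force passes 120 N, or if a joint passes its speed limit or range.

## Working session

There is one attempt and no reset: what is moved stays moved. The work goes in short steps, Python scripts to look and compute and a shell command to move; the robot and the scene stay as the last step left them, time stands still between calls to the robot, and variables do not carry over. Pictures are saved under pics/ and viewed, at most 13 in all, crops included, and the job is handed in when it is done.

```bash
ls; mkdir -p pics; python3 - <<'E'
from station import ctrl
import cv2
for n in("scene","top"):
    cv2.imwrite(f"pics/{n}0.png",ctrl.camera(n)[:,:,::-1]); print(ctrl.camera_info(n))
print(ctrl.get_obs())
E
```

```text
pics
{'vfov': 44.05680390372537, 'cx': 316.02894646959857, 'cy': 241.5777391801484, 'D': array([-0.18979802,  0.        ,  0.        ,  0.        ,  0.        ]), 'eye': array([-0.703333  , -0.54547223,  0.75449747]), 'attitude': array([ 0.99613559, -0.63274905, -1.00942635])}
{'vfov': 42.405069486338085, 'cx': 311.92350089047767, 'cy': 251.75253108396223, 'D': array([-0.14136398,  0.        ,  0.        ,  0.        ,  0.        ]), 'eye': array([-0.15783833, -0.15000339,  1.76680885]), 'attitude': array([ 0.32824315, -0.24362187, -1.28025503])}
{'clock': 0.1, 'joints': array([-1.46309274e+00,  2.21214763e-01,  1.52749098e+00, -2.04923542e-05,
        1.39470845e+00, -1.26080185e-01]), 'qvel': array([ 0.00044609, -0.0020944 , -0.00201688,  0.00014447, -0.00076333,
        0.00106513]), 'joint_efforts': array([ 4.52641189e-04, -4.98245394e+01, -3.90547085e+01, -2.05082101e-04,
        5.69911266e-03,  1.64268863e-05]), 'eef_pos': array([ 0.14476709, -0.6077603 ,  0.40366957]), 'tool_rot': array([-3.11834430e+00, -3.66184151e-01,  5.39215982e-06]), 'ft_force': array([-0.56792345, -0.12581987,  0.61207348]), 'torque': array([ 0.01960066, -0.00952159, -0.00461566]), 'finger_force': 0.0, 'finger_gap': 0.0851816625724387}
```

View pics/scene0.png

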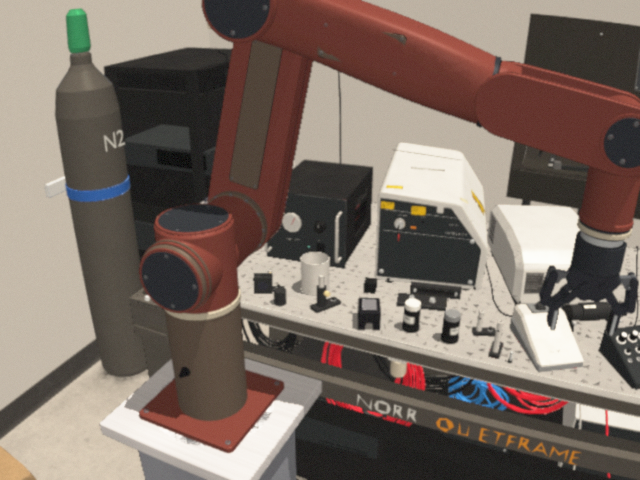

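View pics/top0.png

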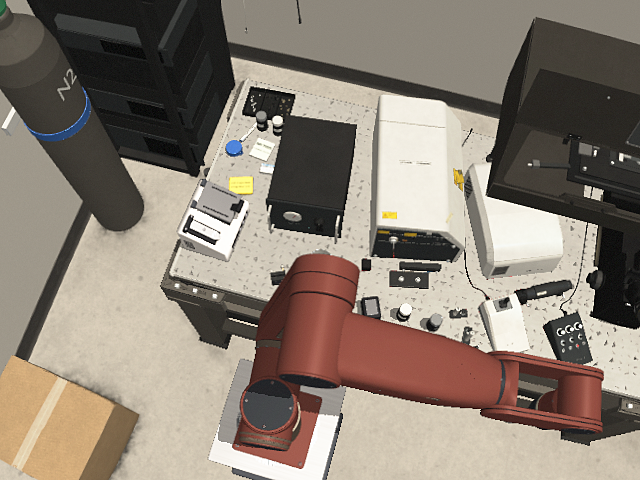

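```bash
cat > h.py <<'E'
import numpy as np, cv2
from scipy.spatial.transform import Rotation as R
from station import ctrl
F=np.diag([1.,-1,-1])
def cam(n):
    c=ctrl.camera_info(n); f=240/np.tan(np.radians(c['vfov'])/2)
    K=np.array([[f,0,c['cx']],[0,f,c['cy']],[0,0,1]]); A=R.from_rotvec(c['attitude']).as_matrix()
    return K,c['D'],A,np.array(c['eye'])
def proj(n,P):
    K,D,A,e=cam(n); P=np.atleast_2d(P).astype(float)
    Q=(P-e)@A@F
    return cv2.projectPoints(Q,np.zeros(3),np.zeros(3),K,D)[0][:,0]
def ray(n,uv):
    K,D,A,e=cam(n); q=cv2.undistortPoints(np.array(uv,float).reshape(-1,1,2),K,D)[:,0]
    d=np.c_[q,np.ones(len(q))]@F@A.T
    return e,d
def onz(n,uv,z):
    e,d=ray(n,uv); return e+d*((z-e[2])/d[:,2])[:,None]
E
python3 - <<'E'
from h import *
print(proj("top",[[.5,0,0],[.6,0,0],[.5,.1,0],[0,0,0]]).round())
print(onz("top",[[213,218],[371,307],[404,311],[434,322]],[.06,.048,.07,.07]).round(3))
im=cv2.imread("pics/top0.png")
a=cv2.resize(im[165:275,165:265],None,fx=5,fy=5,interpolation=3)
b=cv2.resize(im[275:345,340:460],None,fx=4,fy=4,interpolation=3)
cv2.imwrite("pics/a.png",a);
im=cv2.imread("pics/scene0.png"); c=cv2.resize(im[280:360,340:480],None,fx=4,fy=4,interpolation=3)
o=np.zeros((600,480+560,3),np.uint8); o[:280,:480]=b; o[:320,480:]=c
cv2.imwrite("pics/b.png",cv2.resize(o[:320],None,fx=.76,fy=.76))
E
```

```text
[[325. 262.]
 [334. 233.]
 [294. 254.]
 [278. 423.]]
[[ 0.524  0.362  0.06 ]
 [ 0.383 -0.169  0.048]
 [ 0.39  -0.262  0.07 ]
 [ 0.381 -0.352  0.07 ]]
```

View pics/a.png

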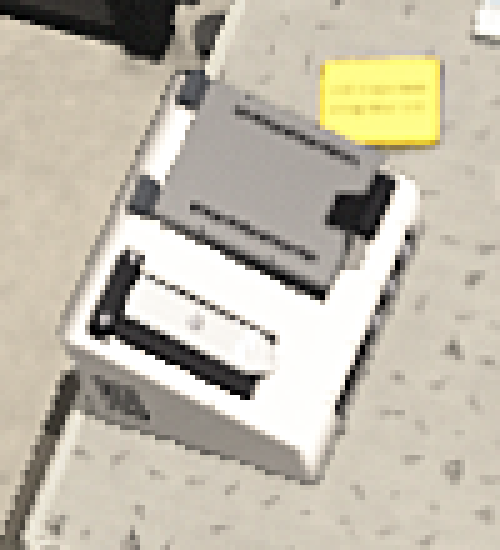

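View pics/b.png

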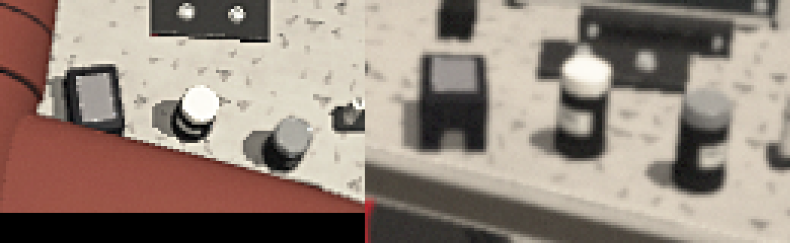

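```bash
cat >> h.py <<'E'
from scipy.optimize import least_squares
def W(p,L):  # readout-> world
    c,s=np.cos(p[2]),np.sin(p[2]); L=np.atleast_2d(L); return np.c_[p[0]+c*L[:,0]-s*L[:,1],p[1]+s*L[:,0]+c*L[:,1],L[:,2]]
E
python3 - <<'E'
from h import *
L=np.array([[-85,95,0],[-85,95,60],[65,95,0],[65,95,123],[65,-95,123],[-85,-95,60]])/1e3
uv=np.array([[312,482],[303,445],[85,410],[62,338],[178,72],[412,185]])/5+165-.4
r=least_squares(lambda p:(proj("top",W(p,L))-uv).ravel(),[.52,.36,1.4],loss='soft_l1')
p=r.x;print(p,np.degrees(p[2]));print(((proj("top",W(p,L))-uv)*5).round(1))
# box top corner front-left / others
print(onz("top",[[268,233],[340,237],[285,117],[355,124]],.205).round(3))
E
```

```text
[0.51870204 0.36826167 1.51743681] 86.94272492118681
[[  2.3   4.7]
 [ -1.8   5.8]
 [  6.3   4.2]
 [-11.8  -3.3]
 [ -2.6  -9.3]
 [  3.5  -5.6]]
[[ 0.464  0.157  0.205]
 [ 0.506 -0.037  0.205]
 [ 0.841  0.221  0.205]
 [ 0.873  0.013  0.205]]
```

```bash
python3 - <<'E'
from h import *
# which corners: battery yaw ~28: -x face near scene camera; +y = left
L=np.array([[33,25,48],[33,-25,48],[-33,-25,48],[-33,25,48],[-33,25,0],[-33,-25,0]])/1e3
s=np.array([[427-365,53],[484-365,53],[488-365,88],[420-365,88],[422-365,148],[487-365,150]])/3.04+[340,280]-.3
t=np.array([[65,72],[113,65]])/3.04+[340,275]-.3
f=lambda p:np.r_[(proj("scene",W(p,L))-s).ravel(),(proj("top",W(p,L[:2]))-t).ravel()]
r=least_squares(f,[.383,-.169,.4],loss='soft_l1',f_scale=.7);print(r.x,np.degrees(r.x[2]));print(f(r.x).reshape(-1,2).round(1))
# rail on top view
for z in(.06,.08,.1): print(z,onz("top",np.array([[272,355],[262,385],[130,255],[100,330],[330,290],[385,180],[160,205]])/5+165-.4,z).round(3).tolist())
print(np.c_[proj("top",[[.38,-.17,0],[.38,-.17,.1]]),proj("scene",[[.52,.37,0],[.46,.25,.1]])])
E
```

```text
[ 0.38472629 -0.16913628  0.40103771] 22.977768423412858
[[-2.7 -0.9]
 [ 0.1 -0.7]
 [ 0.5  3.2]
 [ 0.4  2.9]
 [-1.   1.1]
 [-0.2  0.8]
 [-0.1 -1.5]
 [ 1.1 -1.3]]
0.06 [[0.473, 0.325, 0.06], [0.453, 0.325, 0.06], [0.513, 0.432, 0.06], [0.461, 0.432, 0.06], [0.524, 0.305, 0.06], [0.604, 0.296, 0.06], [0.55, 0.426, 0.06]]
0.08 [[0.466, 0.32, 0.08], [0.446, 0.319, 0.08], [0.505, 0.425, 0.08], [0.454, 0.425, 0.08], [0.516, 0.3, 0.08], [0.595, 0.291, 0.08], [0.542, 0.419, 0.08]]
0.1 [[0.459, 0.314, 0.1], [0.439, 0.314, 0.1], [0.497, 0.418, 0.1], [0.446, 0.419, 0.1], [0.508, 0.295, 0.1], [0.586, 0.286, 0.1], [0.534, 0.412, 0.1]]
[[369.79539377 312.84483989 206.21560329 253.36335935]
 [372.77355635 302.91668078 228.05747731 237.21842858]]
```

```bash
cat >> h.py <<'E'
TH=np.radians(np.arange(0,360,10)); DIR=np.c_[np.cos(TH),np.sin(TH)]
sup=lambda uv:(np.asarray(uv)@DIR.T).max(0)
BB=np.array([[x,y,z] for x in(-33,33) for y in(-25,25) for z in(0,48)])/1e3
def dark(im,c,th=60,w=40):
    x,y=c; g=im[y-w:y+w,x-w:x+w].max(2); n,l,st,_=cv2.connectedComponentsWithStats((g<th).astype(np.uint8))
    i=1+np.argmax(st[1:,4]); v=np.argwhere(l==i)[:,::-1]+[x-w,y-w]; return v
E
python3 - <<'E'
from h import *
S=cv2.imread("pics/scene0.png");T=cv2.imread("pics/top0.png")
m=dark(S,(369,312),70,18); print(m.min(0),m.max(0),len(m))
ss=sup(m)
k=sup(m-0)+.5*0
f=lambda p:(sup(proj("scene",W(p,BB)))-ss-.4)
for th in(.1,.4,.6):
    r=least_squares(f,[.385,-.169,th],loss='soft_l1',f_scale=.5,diff_step=1e-3);print(r.x,np.degrees(r.x[2]),r.cost,np.abs(f(r.x)).max().round(1))
print(f(r.x).round(1))
print(proj("top",W(r.x,BB[1::2])).round(1))
g=T[285:325,355:390].max(2)
for row in g[::2]: print(' '.join('%3d'%v for v in row))
E
```

```text
[358 299] [379 328] 388
[ 0.3874878  -0.16731084  0.37530029] 21.50312263552093 27.093109259174458 4.1
[ 0.38748771 -0.16730981  0.37534435] 21.505647283792403 27.092934796743105 4.1
[ 0.3874878  -0.16730425  0.37523239] 21.499232178948404 27.093385956611293 4.1
[0.6 0.7 0.9 1.  1.  1.1 1.  1.  0.9 0.7 0.3 0.5 0.7 0.8 0.9 0.9 0.9 0.9
 0.8 2.1 3.  3.7 3.9 4.1 4.1 3.9 3.7 3.3 3.  3.2 3.3 3.2 3.  2.5 1.9 1.3]
[[381.  315.6]
 [363.8 317.4]
 [377.9 293.9]
 [360.9 295.6]]
 77  55 126 213 228 219 217 216 217 219 219 218 218 217 218 218 217 216 217 217 219 221 223 221 224 222 221 220 220 218 221 219 222 237 122
113  77 141 199 191 213 222 222 223 209 192 199 212 217 218 218 217 217 218 219 218 218 221 221 222 222 221 221 222 220 221 222 224 227 224
108  85 186 230 222 220 220 219 220 218 215 217 215 215 217 217 217 216 218 218 219 220 221 220 218 219 219 219 221 220 221 221 220 220 221
100 102 200 227 222 221 221 220 220 220 219 219 218 217 217 219 219 218 219 219 222 220 221 221 222 207 217 220 219 217 222 220 220 220 220
100 105 180 220 220 220 221 226 159 164 214 221 220 220 219 218 218 2
[... 1470 characters left out ...]

132 129 128 121 117 113 113 116  86  44  45  48  72  70  60  60  68  59  59  55  54  58  59  62  60  26 226 200 200 215 211 211 216 215 228
141 140 141 138 138 136 134 133 131 130 127 123 119 111 106  87  65  44  42  43  40  37  31  28  16  47 224 194 180 217 220 220 220 222 221
146 143 145 144 145 147 146 144 141 142 140 138 139 137 134 131 129 128 126 123 121 116 112  82  35 117 232 239 234 229 224 222 222 220 222
152 151 151 148 150 145 147 147 147 145 145 144 143 140 141 140 140 138 138 140 134 137 133 130 130 125 118 110  96  89 116 103 181 177 230
150 152 152 150 150 150 150 152 147 146 147 146 149 148 149 148 149 149 148 143 144 142 141 139 144 142 139 141 138 133 131 131 124 123 118
```

```bash
python3 - <<'E'
from h import *
S=cv2.imread("pics/scene0.png")
g=S[290:334,352:388].max(2)
for i,row in enumerate(g): print(290+i,' '.join('%3d'%v for v in row))
print(proj("scene",W([.3875,-.1673,.375],BB)).round(1))
E
```

```text
290 215 212 212 212 214 217 216 216 221 218 208 154  84  32  29  34  30  31  30  31  29  26  44  96 168 198 205 213 213 214 213 215 213 219 217 214
291 216 216 210 208 211 218 217 217 217 215 207 157  83  44  39  37  45  43  40  33  29  35  54 118 174 195 200 201 210 211 213 213 213 211 211 213
292 218 219 216 214 212 217 219 215 216 213 202 163 116  96  85  91 103 108  87  56  51  52  91 162 196 205 208 211 210 213 216 210 210 209 205 207
293 217 218 216 217 217 216 216 216 216 212 206 189 172 165 156 157 175 182 158 129 123 121 138 185 211 216 214 215 212 217 214 210 212 206 200 199
294 217 218 218 216 216 217 215 215 217 213 215 207 205 202 195 192 202 212 204 197 191 193 200 205 213 217 216 215 213 214 218 214 213 215 211 211
295 217 218 218 219 219 215 216 209 216 217 217 215 214 216 210 212 211 213 213 214 210 208 215 215 213 217 218 214 216 217 214 212 212 211 214 215
296 220 219 220 218 217 219 213 195 196 200 205 206 206 205 203 204 209 212 213 207 210 207 213 214 213 215 214 215 219 211 205 201 202 211 214 215
297 219 221 219 221 220 217 198 166 156 156 161 165 163 159 158 
[... 4832 characters left out ...]
214 214 203 185 168 162 163 159 161 160 173 195 201 202 203 201 199 193 174 152 148 149 153 154 154 164 191 195 203 211 212 209 211 210
331 198 208 207 210 211 208 204 204 207 206 206 208 209 213 212 214 212 209 207 202 195 188 187 192 203 200 197 202 197 188 199 208 210 210 211 211
332 201 202 196 196 198 204 204 207 207 211 218 223 222 218 215 216 214 211 208 207 202 198 201 209 212 210 211 204 198 187 197 207 208 210 211 208
333 199 199 199 199 200 201 196 197 201 206 206 215 213 211 212 219 217 213 214 216 212 210 213 210 211 211 211 206 197 189 197 203 209 208 208 209
[[378.9 329.1]
 [380.  311.2]
 [356.8 328.5]
 [357.5 310.6]
 [378.  313.4]
 [379.  295.9]
 [356.8 312.8]
 [357.4 295.3]]
```

```bash
cat >> h.py <<'E'
def tool(xhat_yaw,lean):
    """tool axes: closing (tool y) dir = (yaw-90deg), tool down, top leaned by lean deg toward yaw direction"""
    y=np.radians(xhat_yaw); b=np.array([np.cos(y),np.sin(y),0]); yy=np.array([np.sin(y),-np.cos(y),0])
    z=-(np.sin(np.radians(lean))*b+np.cos(np.radians(lean))*np.array([0,0,1])); return np.c_[np.cross(yy,z),yy,z]
def plan(g,M,off=.155):
    o=ctrl.get_obs(); C=R.from_rotvec(o['tool_rot']).as_matrix()
    t=np.asarray(g)-off*M[:,2]; dr=np.degrees(R.from_matrix(M@C.T).as_rotvec())
    print('t',round(o['clock'],2),'slide',(t-o['eef_pos']).round(4).tolist(),'dr',dr.round(1).tolist(),'F',o['ft_force'].round(1),'gap',round(o['finger_gap'],4))
def now(yaw=None):
    o=ctrl.get_obs(); C=R.from_rotvec(o['tool_rot']).as_matrix(); print('grasp',(o['eef_pos']+.155*C[:,2]).round(4),'joints',o['joints'].round(2)); return C
E
python3 - <<'E'
from h import *
M=tool(21.5,15); plan([.385,-.168,.13],M)
E
```

```text
t 0.1 slide [0.2776, 0.4545, -0.124] dr [-4.6, 14.3, 8.1] F [-0.6 -0.1  0.6] gap 0.0852
```

```bash
python3 -m inch '[{"slide":[0.025,0.041,0],"dr":[0,0,0]},{"slide":[0.05,0.082,-0.01],"dr":[0,0,0]},{"slide":[0.075,0.123,-0.02],"dr":[-1,3,2]},{"slide":[0.1,0.164,-0.03],"dr":[-2,7,4]},{"slide":[0.125,0.205,-0.04],"dr":[-3,10,6]}]'
python3 -m inch '[{"slide":[0.025,0.041,-0.01],"dr":[-0.5,1,1]},{"slide":[0.05,0.082,-0.02],"dr":[-1,2,1]},{"slide":[0.075,0.123,-0.03],"dr":[-1.6,4.3,2.1]},{"slide":[0.1,0.164,-0.04],"dr":[-1.6,4.3,2.1]},{"slide":[0.125,0.205,-0.05],"dr":[-1.6,4.3,2.1]}]'
python3 - <<'E'
from h import *
now(); plan([.385,-.168,.13],tool(21.5,15)); cv2.imwrite("pics/s1.png",ctrl.camera("scene")[:,:,::-1])
E
```

```text
clock: 0.6
eef_pos: [0.2701, -0.4012, 0.364]
tool_rot: [3.052, 0.523, -0.282]
ft_force: [0.4, 0.5, 0.3]
finger_gap: 0.0848
finger_force: 0.0
clock: 1.1
eef_pos: [0.3953, -0.1959, 0.3142]
tool_rot: [3.012, 0.573, -0.397]
ft_force: [2.0, -1.1, 0.5]
finger_gap: 0.0853
finger_force: 0.0
grasp [ 0.358  -0.2108  0.1645] joints [-0.56 -0.06  2.01 -0.22  1.35  0.7 ]
t 1.1 slide [0.027, 0.0426, -0.0345] dr [0.1, -0.0, -0.0] F [ 2.  -1.1  0.5] gap 0.0853
```

```bash
python3 -m inch '[{"slide":[0.027,0.0425,-0.034],"dr":[0,0,0]},{"slide":[0.027,0.0425,-0.050],"dr":[0,0,0]},{"slide":[0.027,0.0425,-0.060],"dr":[0,0,0]},{"slide":[0.027,0.0425,-0.060],"dr":[0,0,0]}]'
python3 - <<'E'
from h import *
now(); plan([.385,-.168,.03],tool(21.5,15)); im=ctrl.camera("scene")[:,:,::-1]; cv2.imwrite("pics/s2.png",im)
a=cv2.resize(im[240:350,310:460],None,fx=4,fy=4,interpolation=3); 
b=cv2.resize(im[190:310,180:330],None,fx=4,fy=4,interpolation=3)
cv2.imwrite("pics/c.png",cv2.resize(np.hstack([a,b[:440]]),(800,293)))
E
```

```text
clock: 1.55
eef_pos: [0.4209, -0.1554, 0.2532]
tool_rot: [3.013, 0.574, -0.402]
ft_force: [-0.2, -0.0, -0.2]
finger_gap: 0.0855
finger_force: 0.0
grasp [ 0.383  -0.1701  0.1036] joints [-0.46  0.06  2.03 -0.21  1.25  0.82]
t 1.55 slide [0.0015, 0.0021, -0.0734] dr [-0.0, -0.2, -0.1] F [-0.2 -0.  -0.2] gap 0.0855
```

View pics/c.png

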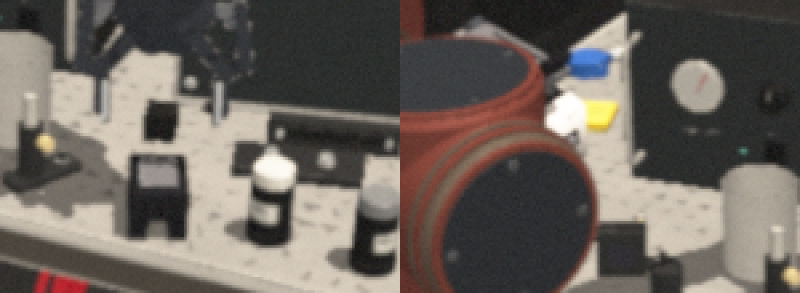

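```bash
python3 -m inch '[{"slide":[0.0015,0.002,-0.035],"dr":[0,0,0]},{"slide":[0.0015,0.002,-0.06],"dr":[0,0,0]},{"slide":[0.0015,0.002,-0.073],"dr":[0,0,0]},{"slide":[0.0015,0.002,-0.073],"dr":[0,0,0]}]'
python3 -m inch '[{"slide":[0,0,0],"dr":[0,0,0]},{"slide":[0,0,0],"dr":[0,0,0]},{"slide":[0,0,0],"dr":[0,0,0]},{"slide":[0,0,0],"dr":[0,0,0]},{"slide":[0,0,0],"dr":[0,0,0]}]' 1 60
python3 -m inch '[{"slide":[0,0,0],"dr":[0,0,0]},{"slide":[0,0,0],"dr":[0,0,0]}]'
python3 - <<'E'
from h import *
now(); plan([.385,-.168,.03],tool(21.5,15))
E
```

```text
clock: 2.0
eef_pos: [0.4225, -0.1541, 0.181]
tool_rot: [3.014, 0.571, -0.4]
ft_force: [-0.6, -0.8, 0.7]
finger_gap: 0.0855
finger_force: 0.0
clock: 2.5
eef_pos: [0.4242, -0.154, 0.1834]
tool_rot: [3.011, 0.572, -0.393]
ft_force: [-0.1, 0.3, 6.0]
finger_gap: 0.0489
finger_force: 63.1
clock: 2.7
eef_pos: [0.4242, -0.154, 0.1834]
tool_rot: [3.011, 0.572, -0.393]
ft_force: [-0.2, 0.1, 6.6]
finger_gap: 0.0492
finger_force: 63.1
grasp [ 0.3873 -0.1691  0.0336] joints [-0.45  0.19  2.05 -0.22  1.1   0.86]
t 2.7 slide [-0.0019, 0.0007, -0.0036] dr [0.1, 0.1, -0.0] F [-0.2  0.1  6.6] gap 0.0492
```

```bash
python3 -m inch '[{"slide":[0,0,0.03],"dr":[0,0,0]},{"slide":[0,0,0.07],"dr":[0,0,0]},{"slide":[0,0,0.12],"dr":[0,0,0]},{"slide":[0,0,0.15],"dr":[0,0,0]},{"slide":[0,0,0.15],"dr":[0,0,0]}]'
python3 - <<'E'
from h import *
now()
ims=[ctrl.camera("top")[:,:,::-1].astype(float) for _ in range(4)]; T=np.mean(ims,0).clip(0,255).astype(np.uint8); cv2.imwrite("pics/t3.png",T)
S=ctrl.camera("scene")[:,:,::-1]; cv2.imwrite("pics/s3.png",S)
k=6; x0,y0=170,172
a=cv2.resize(T[y0:272,x0:260],None,fx=k,fy=k,interpolation=cv2.INTER_CUBIC); a=cv2.convertScaleAbs(a,alpha=.8)
b=a.copy(); p=[.5187,.3683,1.517]
def dr(pts,col):
    q=((proj("top",W(p,np.array(pts)/1e3))-[x0,y0]+.5)*k).astype(int); cv2.polylines(b,[q],False,col,1)
for y in(95,-95): dr([[-85,y,0],[-85,y,60],[50,y,123],[65,y,123],[65,y,0]],(0,0,255))
for x,z in((-85,60),(50,123),(65,123),(-85,0)): dr([[x,-95,z],[x,95,z]],(0,160,0))
c,s=np.cos(np.radians(25)),np.sin(np.radians(25))
def rl(pts,xr=10,zr=112): return [[xr+c*u-s*w,60+v,zr+s*u+c*w] for u,v,w in pts]
dr(rl([[-62,-12.5,13],[-62,12.5,13],[34,12.5,13],[34,-12.5,13],[-62,-12.5,13]]),(255,0,0))
cv2.imwrite("pics/d.png",cv2.resize(np.hstack([a,b]),(800,444)))
u=cv2.resize(S[150:300,300:480],None,fx=3,fy=3); cv2.imwrite("pics/e.png",u)
E
```

```text
clock: 3.2
eef_pos: [0.4249, -0.1541, 0.3371]
tool_rot: [3.008, 0.571, -0.384]
ft_force: [0.7, -0.3, -3.4]
finger_gap: 0.0491
finger_force: 64.0
grasp [ 0.3889 -0.1697  0.1871] joints [-0.45 -0.06  1.96 -0.2   1.41  0.79]
```

View pics/d.png

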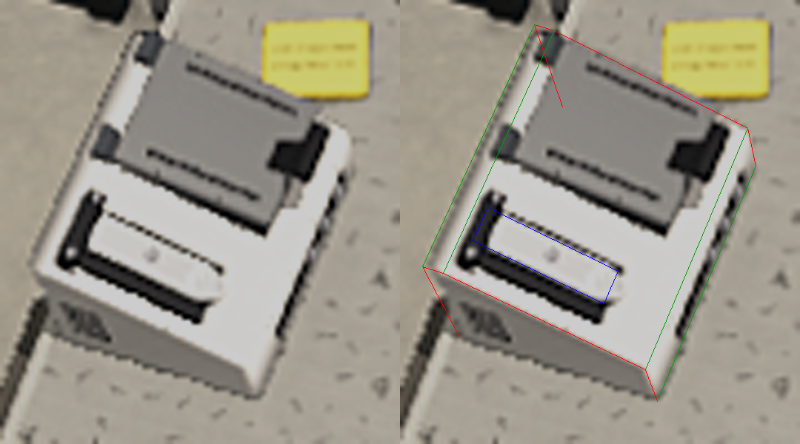

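View pics/e.png

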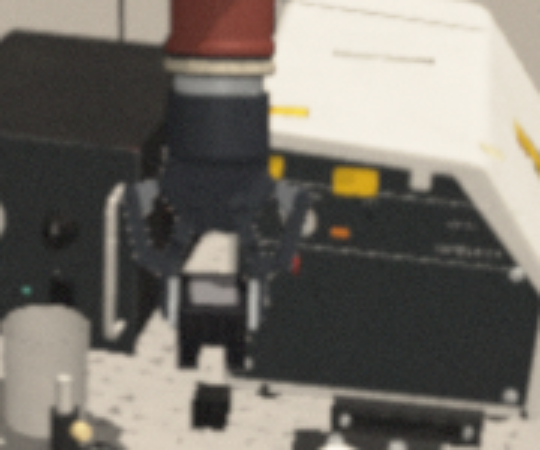

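```bash
python3 - <<'E'
from h import *
from scipy.ndimage import map_coordinates as mc
T=cv2.imread("pics/t3.png").max(2).astype(float)
p=[.5187,.3683,1.517]
c,s=np.cos(np.radians(25)),np.sin(np.radians(25))
def rl(pts,xr=10,zr=112): return np.array([[xr+c*u-s*w,60+v,zr+s*u+c*w] for u,v,w in pts])/1e3
vs=np.arange(-26,27,2.)
print('v   ',' '.join('%3d'%v for v in vs))
for u in range(-70,50,10):
    q=proj("top",W(p,rl([(u,v,13) for v in vs]))); print('%4d'%u,' '.join('%3d'%x for x in mc(T,[q[:,1],q[:,0]],order=1)))
print('longitudinal v=0,-8,8')
us=np.arange(-84,50,3.)
print(' '.join('%3d'%v for v in us))
for v in(-8,-4,0,4,8):
    q=proj("top",W(p,rl([(u,v,13) for u in us]))); print(' '.join('%3d'%x for x in mc(T,[q[:,1],q[:,0]],order=1)))
E
```

```text
v    -26 -24 -22 -20 -18 -16 -14 -12 -10  -8  -6  -4  -2   0   2   4   6   8  10  12  14  16  18  20  22  24  26
 -70 254 254 254 254 255 255 255 255 255 254 252 250 248 247 248 234 224 230 236 253 255 255 255 255 255 255 255
 -60 254 254 255 252 220 157  95 156 243 251 252 251 250 249 251 253 254 231 190  94  14  29  44  47  39  25  31
 -50 254 254 255 254 227 148 158 246 254 254 252 251 251 251 252 254 255 255 234 188  85  33  46  54  55  29  47
 -40 254 254 255 251 221 181 202 242 253 249 247 247 247 247 246 247 251 251 245 164  78  44  44  55  51  37  22
 -30 254 254 255 253 220 130 139 234 247 251 248 248 248 247 247 248 251 254 235 186  79  24  39  52  57  31  35
 -20 254 254 255 249 214 165 159 215 252 239 221 210 203 189 215 243 252 254 252 172  83  41  45  57  49  34  47
 -10 254 254 255 252 210  97 123 240 250 253 251 249 248 248 250 251 252 254 235 183  82  40  52  58  58  34  41
   0 254 254 255 248 206 157 167 222 253 251 249 249 249 249 249 250 253 254 246 167  81  41  45  59  54  37  19
  10 254 254 254 254 222 123 157 243 250 252 249 249 249 250 250 250 252 254 241 20
[... 770 characters left out ...]
 245 238 248 251 248 252 251 252 250 247 247 247 248 248 249 251 214 206 224 243 249 249 249 249 249 249 249 250 250 251 254 192  50  46  55  48 121 237 249 223
254 254 254 254 249 245 246 249 249 249 247 249 254 253 247 247 247 248 247 250 245 211 190 215 231 250 249 249 249 250 249 250 250 250 252 255 197  48  47  56  47 140 249 250 224
254 254 254 254 243 236 253 253 253 251 248 253 254 251 248 247 248 248 248 249 250 244 239 244 249 250 249 250 250 249 250 250 251 250 253 254 193  49  46  55  46 141 248 248 221
254 254 254 255 255 217 171 192 231 254 252 255 254 253 253 252 254 254 254 254 254 254 253 255 253 254 253 254 254 254 254 253 254 252 254 255 157  32  49  56  50 123 253 252 225
```

```bash
cat >> h.py <<'E'
P=np.array([.5187,.3683,1.517]); XR,ZR=.0018,.1082
c25,s25=np.cos(np.radians(25)),np.sin(np.radians(25))
RR=R.from_euler('z',P[2]).as_matrix()@R.from_euler('y',-25,degrees=True).as_matrix()
RO=W(P,[[XR,.06,ZR]])[0]
CT=R.from_rotvec([3.011,.572,-.393]).as_matrix()
_by=-CT[:,1]*[1,1,0]; _by/=np.linalg.norm(_by); RB=np.c_[np.cross(_by,[0,0,1]),_by,[0,0,1]]
RBT=RB.T@CT                 # tool in battery frame
GB=np.array([.002,0,.0336]) # grasp point in battery frame
def bat(u,v,w,ro=RO,lag=0):
    M=RR@RBT; plan(ro+RR@(np.array([u,v,w])+GB),M); return M
def where():
    o=ctrl.get_obs(); C=R.from_rotvec(o['tool_rot']).as_matrix(); Rb=C@RBT.T
    b=RR.T@(o['eef_pos']+.155*C[:,2]-Rb@GB-RO); F=RR.T@o['ft_force']
    print('t',round(o['clock'],2),'bat in rail mm',(b*1e3).round(1),'rot err deg',np.degrees(R.from_matrix(RR.T@Rb).as_rotvec()).round(1),'Frail',F.round(1),'gap',round(o['finger_gap'],4),'q',o['joints'].round(2))
E
python3 - <<'E'
from h import *
print(RO,RB[:,0]); where(); M=bat(-.03,0,.08); print('tool z at rail',M[:,2].round(2),'TCP',(RO+RR@(np.array([-.03,0,.08])+GB)-.155*M[:,2]).round(3))
print('pot',onz("scene",[[315,255]],.088).round(3), 'cans',onz("scene",[[412,303]],.07).round(3))
E
```

```text
[0.45888359 0.37332362 0.1082    ] [ 0.93018078  0.36710177 -0.        ]
t 3.45 bat in rail mm [-477.7   47.1  264.9] rot err deg [-13.8  22.3 -64.4] Frail [-0.6  0.3 -3. ] gap 0.0494 q [-0.45 -0.05  1.97 -0.2   1.41  0.79]
t 3.45 slide [0.0305, 0.426, 0.0223] dr [21.4, -15.8, 64.2] F [-0.3  0.8 -3. ] gap 0.0494
tool z at rail [ 0.01  0.17 -0.98] TCP [0.453 0.273 0.352]
pot [[0.484 0.011 0.088]] cans [[ 0.393 -0.267  0.07 ]]
```

```bash
python3 -m inch '[{"slide":[0,0,0.03],"dr":[2.4,-1.8,7.1]},{"slide":[0,0.02,0.06],"dr":[4.8,-3.5,14.3]},{"slide":[0,0.05,0.08],"dr":[7.1,-5.3,21.4]},{"slide":[0,0.09,0.09],"dr":[9.5,-7,28.5]},{"slide":[0,0.13,0.09],"dr":[11.9,-8.8,35.7]}]'
python3 -m inch '[{"slide":[0.005,0.045,0],"dr":[2.4,-1.8,7.1]},{"slide":[0.01,0.09,0],"dr":[4.8,-3.5,14.3]},{"slide":[0.015,0.135,0],"dr":[7.1,-5.3,21.4]},{"slide":[0.02,0.18,0],"dr":[9.5,-7,28.5]},{"slide":[0.03,0.225,0],"dr":[9.5,-7,28.5]}]'
python3 - <<'E'
from h import *
where(); bat(-.03,0,.05)
E
```

```text
clock: 3.95
eef_pos: [0.4233, -0.0226, 0.4219]
tool_rot: [-2.706, -1.503, 0.063]
ft_force: [0.5, 0.7, -3.2]
finger_gap: 0.0489
finger_force: 63.7
clock: 4.45
eef_pos: [0.4525, 0.203, 0.4195]
tool_rot: [-2.188, -2.074, -0.197]
ft_force: [0.9, -1.6, -2.6]
finger_gap: 0.0494
finger_force: 63.8
t 4.45 bat in rail mm [-64.5  -3.1 170.7] rot err deg [ 0.1 -0.1  0.1] Frail [-2.5 -1.  -1.7] gap 0.0494 q [ 0.21 -0.13  1.87  0.17  1.36  0.23]
t 4.45 slide [0.0011, 0.0826, -0.0948] dr [-0.1, -0.0, -0.1] F [ 0.9 -1.6 -2.6] gap 0.0494
```

```bash
python3 -m inch '[{"slide":[0.001,0.04,-0.02],"dr":[0,0,0]},{"slide":[0.001,0.083,-0.04],"dr":[0,0,0]},{"slide":[0.001,0.083,-0.08],"dr":[0,0,0]},{"slide":[0.001,0.083,-0.095],"dr":[0,0,0]},{"slide":[0.001,0.083,-0.095],"dr":[0,0,0]}]'
python3 - <<'E'
from h import *
where(); bat(-.03,0,.025);print('rail z',RR[:,2].round(3),'rail x',RR[:,0].round(3), 'rail y',RR[:,1].round(3))
E
```

```text
clock: 4.95
eef_pos: [0.4525, 0.2836, 0.3219]
tool_rot: [-2.191, -2.07, -0.186]
ft_force: [-0.3, 0.9, -2.0]
finger_gap: 0.0493
finger_force: 63.6
t 4.95 bat in rail mm [-33.6   2.2  48.4] rot err deg [ 0.3  0.2 -0.2] Frail [-0.   0.3 -2.2] gap 0.0493 q [0.36 0.05 1.89 0.17 1.15 0.35]
t 4.95 slide [0.0017, 0.0126, -0.0198] dr [0.2, -0.4, 0.1] F [-0.3  0.9 -2. ] gap 0.0493
rail z [-0.023 -0.422  0.906] rail x [0.049 0.905 0.423] rail y [-0.999  0.054  0.   ]
```

```bash
python3 -m inch '[{"slide":[0.001,0.006,-0.01],"dr":[0.1,-0.2,0]},{"slide":[0.002,0.0126,-0.02],"dr":[0.2,-0.4,0.1]},{"slide":[0.002,0.0126,-0.02],"dr":[0.2,-0.4,0.1]}]'
for i in 1 2 3 4; do python3 -c "
from h import *; where()"; python3 -m inch '[{"slide":[0,0.0013,-0.0027],"dr":[0,0,0]},{"slide":[0,0.0013,-0.0027],"dr":[0,0,0]}]' >/dev/null; done; python3 -c "
from h import *; where()"
```

```text
clock: 5.25
eef_pos: [0.4565, 0.2972, 0.3063]
tool_rot: [-2.191, -2.075, -0.212]
ft_force: [-0.4, -0.0, -4.4]
finger_gap: 0.0495
finger_force: 63.6
t 5.25 bat in rail mm [-26.1  -3.8  28.1] rot err deg [-0.5 -0.3  0.2] Frail [-1.9  0.4 -3.9] gap 0.0495 q [0.38 0.08 1.88 0.18 1.1  0.36]
t 5.45 bat in rail mm [-25.8  -3.9  25.9] rot err deg [-0.5 -0.3  0.2] Frail [-1.   0.1 -2.3] gap 0.0493 q [0.39 0.09 1.88 0.18 1.09 0.37]
t 5.65 bat in rail mm [-26.   -3.5  22.5] rot err deg [-0.5 -0.3  0.2] Frail [-1.3 -0.2 -2.7] gap 0.0493 q [0.39 0.09 1.88 0.18 1.09 0.37]
t 5.85 bat in rail mm [-25.8  -3.8  19.7] rot err deg [-0.5 -0.3  0.2] Frail [-1.1 -1.1 -1.8] gap 0.0491 q [0.39 0.1  1.88 0.18 1.08 0.37]
t 6.05 bat in rail mm [-25.6  -3.9  19.5] rot err deg [-0.5 -0.2  0.3] Frail [-3.  8. 22.] gap 0.0493 q [0.39 0.1  1.88 0.18 1.08 0.37]
```

```bash
python3 -m inch '[{"slide":[0,-0.0017,0.0036],"dr":[0,0,0]},{"slide":[-0.003,-0.0017,0.0036],"dr":[0,0,0]},{"slide":[-0.0057,-0.0017,0.0036],"dr":[0.2,0.5,-0.1]},{"slide":[-0.0057,-0.0017,0.0036],"dr":[0.2,0.5,-0.1]}]' >/dev/null
for i in 1 2 3 4 5; do python3 -c "
from h import *; where()"; python3 -m inch '[{"slide":[0,0.0005,-0.0009],"dr":[0,0,0]},{"slide":[0,0.0005,-0.0009],"dr":[0,0,0]}]' >/dev/null; done; python3 -c "
from h import *; where(); print(ctrl.get_obs()['torque'])"
```

```text
t 6.45 bat in rail mm [-25.9   4.5  20. ] rot err deg [ 0.  -0.5 -0.1] Frail [-1.9 -0.2 -3.6] gap 0.0493 q [0.39 0.09 1.89 0.19 1.09 0.37]
t 6.65 bat in rail mm [-25.8   4.1  19.5] rot err deg [-0.  -0.5 -0.1] Frail [-1.9  2.5  2.3] gap 0.049 q [0.39 0.09 1.89 0.19 1.09 0.37]
t 6.85 bat in rail mm [-25.6   3.9  19.4] rot err deg [-0.  -0.4 -0.1] Frail [-2.1  4.9  9.6] gap 0.0492 q [0.39 0.09 1.89 0.19 1.09 0.37]
t 7.05 bat in rail mm [-25.6   3.8  19.4] rot err deg [-0.  -0.4 -0. ] Frail [-3.1  8.4 18.2] gap 0.0491 q [0.4  0.09 1.89 0.18 1.09 0.37]
t 7.25 bat in rail mm [-25.6   3.8  19.3] rot err deg [ 0.  -0.3 -0. ] Frail [-5.4 11.7 27.3] gap 0.0491 q [0.4  0.09 1.89 0.18 1.09 0.37]
t 7.45 bat in rail mm [-25.6   3.8  19.3] rot err deg [ 0.  -0.3 -0. ] Frail [-6.8 14.9 36.4] gap 0.0492 q [0.4  0.09 1.89 0.18 1.09 0.37]
[-2.70573907  2.45925648  0.25057355]
```

```bash
cat >> h.py <<'E'
RO=RO+RR@np.array([.001,.0018,.0065])
def step(u,v,w):
    "slide in world for a rail-frame shift (mm)"
    print('slide',(RR@np.array([u,v,w])/1e3).round(4).tolist())
E
python3 -m inch '[{"slide":[0,-0.004,0.009],"dr":[0,0,0]},{"slide":[-0.001,-0.04,-0.005],"dr":[0,0,0]},{"slide":[-0.003,-0.08,-0.024],"dr":[0,0,0]},{"slide":[-0.003,-0.08,-0.024],"dr":[0,0,0]},{"slide":[-0.003,-0.08,-0.024],"dr":[0,0,0]}]'
python3 - <<'E'
from h import *
where(); o=ctrl.get_obs(); C=R.from_rotvec(o['tool_rot']).as_matrix(); bat(-.106,0,.001,RO)
E
```

```text
clock: 7.95
eef_pos: [0.4475, 0.2224, 0.2701]
tool_rot: [-2.19, -2.064, -0.205]
ft_force: [0.4, 1.0, -2.9]
finger_gap: 0.0495
finger_force: 63.6
t 7.95 bat in rail mm [-110.     1.    20.5] rot err deg [-0.  -0.5 -0.2] Frail [-0.3 -0.3 -3.1] gap 0.0495 q [0.25 0.03 2.01 0.2  1.05 0.21]
t 7.95 slide [0.0017, 0.0134, -0.0156] dr [-0.5, -0.0, 0.2] F [ 0.4  1.  -2.9] gap 0.0495
```

```bash
python3 -m inch '[{"slide":[0.001,0.005,-0.008],"dr":[-0.2,0,0.1]},{"slide":[0.002,0.012,-0.016],"dr":[-0.5,0,0.2]},{"slide":[0.002,0.012,-0.016],"dr":[-0.5,0,0.2]},{"slide":[0.002,0.012,-0.016],"dr":[-0.5,0,0.2]}]' >/dev/null
python3 - <<'E'
from h import *
where(); bat(-.106,0,.001,RO)
T=ctrl.camera("top")[:,:,::-1]; k=6
cv2.imwrite("pics/t4.png",T); a=cv2.resize(T[180:270,180:280],None,fx=k,fy=k,interpolation=2)
cv2.imwrite("pics/f.png",a)
E
```

```text
t 8.35 bat in rail mm [-1.058e+02  1.000e-01  9.000e-01] rot err deg [0.1 0.  0.2] Frail [-1.8 -0.1 -1.3] gap 0.0492 q [0.28 0.08 1.99 0.19 1.02 0.23]
t 8.35 slide [-0.0001, -0.0003, 0.0] dr [0.0, -0.0, -0.2] F [ 0.  -1.1 -1.9] gap 0.0492
```

View pics/f.png

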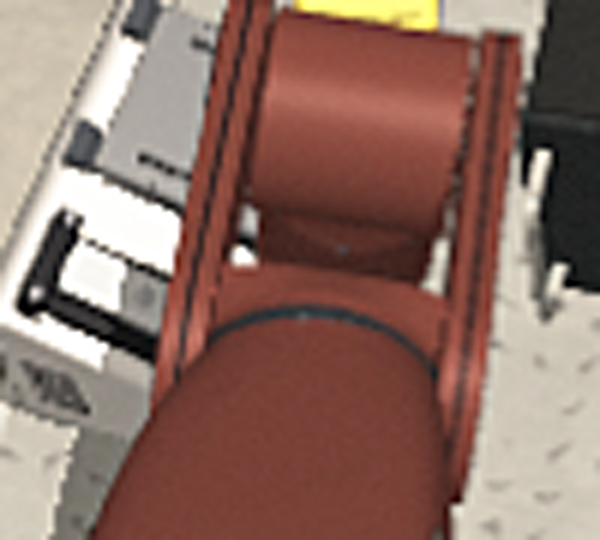

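```bash
for i in 1 2 3 4 5 6; do python3 -m inch '[{"slide":[0.0002,0.0036,0.0017],"dr":[0,0,0]},{"slide":[0.0002,0.0036,0.0017],"dr":[0,0,0]}]' >/dev/null;  python3 -c "
from h import *; where()" | cut -c1-110; done
```

```text
t 8.6 bat in rail mm [-101.6   -0.9    2.1] rot err deg [-0.  -0.   0.2] Frail [-1.2 -0.1 -2.6] gap 0.0493 q [
t 8.8 bat in rail mm [-97.8  -0.9   2.1] rot err deg [-0.  -0.   0.1] Frail [-1.5  0.  -3.3] gap 0.049 q [0.29
t 9.0 bat in rail mm [-93.9  -0.7   1.9] rot err deg [-0.  -0.   0.1] Frail [-2.3  0.5 -3.5] gap 0.0491 q [0.2
t 9.2 bat in rail mm [-90.   -0.7   1.9] rot err deg [-0.  -0.   0.1] Frail [-1.5  0.3 -2.1] gap 0.0491 q [0.3
t 9.4 bat in rail mm [-86.   -0.7   1.9] rot err deg [-0.  -0.   0.1] Frail [-1.3  0.1 -3.7] gap 0.0493 q [0.3
t 9.6 bat in rail mm [-82.   -0.7   1.9] rot err deg [-0.  -0.   0.1] Frail [-1.5 -0.5 -3.6] gap 0.0492 q [0.3
```

```bash
python3 -m inch '[{"slide":[0.0002,0.0039,0.001],"dr":[0,0,0]},{"slide":[0.0002,0.0039,0.001],"dr":[0,0,0]}]' >/dev/null;  python3 -c "
from h import *; where()" | cut -c1-110; 
for i in 1 2 3 4 5 6; do python3 -m inch '[{"slide":[0.0003,0.0045,0.0021],"dr":[0,0,0]},{"slide":[0.0005,0.0091,0.0042],"dr":[0,0,0]},{"slide":[0.0005,0.0091,0.0042],"dr":[0,0,0]}]' >/dev/null;  python3 -c "
from h import *; where()" | cut -c1-110; done
```

```text
t 9.8 bat in rail mm [-78.   -0.7   1.1] rot err deg [-0.  -0.   0.1] Frail [-1.1 -0.3 -2.9] gap 0.049 q [0.32
t 10.1 bat in rail mm [-67.5  -0.8   1.2] rot err deg [-0.  -0.   0.2] Frail [-1.8 -0.5 -1.1] gap 0.0489 q [0.
t 10.4 bat in rail mm [-57.6  -0.8   1.1] rot err deg [-0.  -0.   0.2] Frail [-1.8 -0.6 -2.7] gap 0.0494 q [0.
t 10.7 bat in rail mm [-47.5  -0.8   1.1] rot err deg [-0.  -0.   0.1] Frail [-1.7 -0.2 -2.8] gap 0.0494 q [0.
t 11.0 bat in rail mm [-37.5  -0.8   1.1] rot err deg [-0.  -0.   0.2] Frail [-1.3  0.  -1.7] gap 0.0494 q [0.
t 11.3 bat in rail mm [-27.4  -0.8   1. ] rot err deg [-0.  -0.   0.2] Frail [-1.5  0.2 -3.3] gap 0.0488 q [0.
t 11.6 bat in rail mm [-17.4  -0.8   1. ] rot err deg [-0.  -0.   0.2] Frail [-0.8  0.3 -3.4] gap 0.0493 q [0.
```

```bash
python3 -m inch '[{"slide":[0.0001,0.0018,0.0008],"dr":[0,0,0]}]' 1 100 >/dev/null
for i in 1 2 3 4 5 6 7 8; do python3 -m inch '[{"slide":[0.0001,0.0027,0.0013],"dr":[0,0,0]},{"slide":[0.0001,0.0027,0.0013],"dr":[0,0,0]}]' >/dev/null;  python3 -c "
from h import *; where()" | cut -c1-110; done
```

```text
t 11.9 bat in rail mm [-13.3  -0.6   1. ] rot err deg [0.  0.  0.1] Frail [-2.   1.1  0.7] gap 0.0488 q [0.43 
t 12.1 bat in rail mm [-9.8 -0.8  1.2] rot err deg [-0.  -0.   0.1] Frail [-2.1  1.1  1.2] gap 0.0489 q [0.43 
t 12.3 bat in rail mm [-6.  -0.9  1.3] rot err deg [-0.1 -0.1  0.1] Frail [1.5 1.8 0.1] gap 0.049 q [0.44 0.13
t 12.5 bat in rail mm [-4.  -0.2  0.6] rot err deg [ 0.  -0.   0.1] Frail [-0.7 -0.3 -2.3] gap 0.0485 q [0.44 
t 12.7 bat in rail mm [-1.3 -0.1  0.7] rot err deg [0.  0.  0.1] Frail [-1.5  0.5 -2.7] gap 0.0486 q [0.44 0.1
t 12.9 bat in rail mm [-1.   0.   0.7] rot err deg [0.1 0.3 0.1] Frail [-9.8 -1.7  0.6] gap 0.0485 q [0.45 0.1
t 13.1 bat in rail mm [-0.9  0.1  0.9] rot err deg [0.1 0.6 0. ] Frail [-18.1  -2.7   4.9] gap 0.0484 q [0.45 
t 13.3 bat in rail mm [-0.8  0.2  1. ] rot err deg [0.2 0.9 0. ] Frail [-27.   -3.5   8.9] gap 0.0486 q [0.45
```

```bash
python3 -m inch '[{"slide":[-0.0003,-0.0063,-0.003],"dr":[0,0,0]},{"slide":[-0.0003,-0.0063,-0.003],"dr":[0,0,0]}]' >/dev/null;  python3 -c "
from h import *; where()" | cut -c1-110
for i in 1 2; do python3 -m inch '[{"slide":[0,-0.0009,-0.0004],"dr":[0,0,0]},{"slide":[0,-0.0009,-0.0004],"dr":[0,0,0]}]' >/dev/null;  python3 -c "
from h import *; where()" | cut -c1-110; done
```

```text
t 13.5 bat in rail mm [-1.   0.   0.6] rot err deg [0.1 0.1 0. ] Frail [-9.7 -1.5 -3. ] gap 0.0486 q [0.45 0.1
t 13.7 bat in rail mm [-1.1 -0.   0.7] rot err deg [0.  0.1 0.1] Frail [-7.8 -1.4 -5.8] gap 0.0488 q [0.45 0.1
t 13.9 bat in rail mm [-1.1 -0.   0.9] rot err deg [0.  0.  0.1] Frail [-4.3 -0.  -4.2] gap 0.0489 q [0.44 0.1
```

```bash
for i in 1 2 3 4; do python3 -m inch '[{"slide":[0,-0.0009,-0.0004],"dr":[0,0,0]},{"slide":[0,-0.0009,-0.0004],"dr":[0,0,0]}]' >/dev/null;  python3 -c "
from h import *; where()" | cut -c1-110; done
```

```text
t 14.1 bat in rail mm [-1.2 -0.7  1.4] rot err deg [-0.  -0.1  0.1] Frail [-1.4  1.3 -2.5] gap 0.0489 q [0.44 
t 14.3 bat in rail mm [-2.8 -0.7  1.4] rot err deg [-0.  -0.   0.1] Frail [-1.1  0.1 -3.2] gap 0.0484 q [0.44 
t 14.5 bat in rail mm [-4.3 -0.5  1.1] rot err deg [0.  0.  0.1] Frail [-2.1 -0.9 -2.8] gap 0.0485 q [0.44 0.1
t 14.7 bat in rail mm [-5.1 -0.7  1.3] rot err deg [-0.  -0.   0.1] Frail [-1.7  0.  -1.5] gap 0.0489 q [0.44
```

```bash
for i in 1 2 3 4; do python3 -m inch '[{"slide":[0,-0.0007,-0.0003],"dr":[0,0,0]},{"slide":[0,-0.0007,-0.0003],"dr":[0,0,0]}]' >/dev/null;  python3 -c "
from h import *; where()" | cut -c1-110; done
```

```text
t 14.9 bat in rail mm [-5.7 -0.9  1.4] rot err deg [-0.  -0.   0.1] Frail [-0.8 -1.1 -1.1] gap 0.0485 q [0.44 
t 15.1 bat in rail mm [-6.3 -1.   1.5] rot err deg [-0.  -0.   0.1] Frail [ 1.6  0.3 -0. ] gap 0.0485 q [0.44 
t 15.3 bat in rail mm [-7.4 -1.   1.5] rot err deg [-0.   0.   0.1] Frail [0.6 0.1 0.5] gap 0.0488 q [0.43 0.1
t 15.5 bat in rail mm [-8.5 -0.9  1.3] rot err deg [-0.   0.   0.1] Frail [ 0.4 -0.5  0.2] gap 0.0485 q [0.43
```

```bash
for i in 1 2 3 4 5 6; do python3 -m inch '[{"slide":[0,0.0009,0.0004],"dr":[0,0,0]},{"slide":[0.0001,0.0018,0.0008],"dr":[0,0,0]},{"slide":[0.0001,0.0018,0.0008],"dr":[0,0,0]}]' >/dev/null;  python3 -c "
from h import *; where()" | cut -c1-110; done
```

```text
t 15.8 bat in rail mm [-6.5 -0.4  1. ] rot err deg [0.1 0.  0.1] Frail [-0.7  0.3  1.7] gap 0.0486 q [0.44 0.1
t 16.1 bat in rail mm [-4.2 -0.4  0.7] rot err deg [ 0.  -0.   0.1] Frail [-0.5 -0.2 -1.9] gap 0.0484 q [0.44 
t 16.4 bat in rail mm [-2.4 -0.5  0.8] rot err deg [0.  0.  0.1] Frail [-1.5 -0.1 -3.1] gap 0.0487 q [0.44 0.1
t 16.7 bat in rail mm [-1.1 -0.5  1. ] rot err deg [0.  0.1 0.1] Frail [-3.5  1.  -1.4] gap 0.049 q [0.45 0.14
t 17.0 bat in rail mm [-1.  -0.4  1. ] rot err deg [0.1 0.3 0.1] Frail [-10.4   0.4   2. ] gap 0.0487 q [0.45 
t 17.3 bat in rail mm [-1.  -0.3  0.9] rot err deg [0.1 0.5 0. ] Frail [-15.8   0.2   4.1] gap 0.0489 q [0.45
```

View then.

```bash
python3 -m inch '[{"slide":[0,-0.0018,-0.001],"dr":[0,0,0]},{"slide":[0,-0.0018,-0.001],"dr":[0,0,0]}]' >/dev/null
python3 -m inch '[{"slide":[0,0,0],"dr":[0,0,0]},{"slide":[0,0,0],"dr":[0,0,0]},{"slide":[0,0,0],"dr":[0,0,0]}]' 0.15
python3 -c "
from h import *; where()"
python3 -m inch '[{"slide":[0,-0.007,0.04],"dr":[0,0,0]},{"slide":[0,-0.014,0.08],"dr":[0,0,0]},{"slide":[0,-0.05,0.11],"dr":[0,0,0]},{"slide":[-0.02,-0.1,0.13],"dr":[0,0,0]},{"slide":[-0.03,-0.14,0.14],"dr":[0,0,0]}]'
python3 -m inch '[{"slide":[0,-0.05,0],"dr":[0,0,0]},{"slide":[0,-0.1,0],"dr":[0,0,0]},{"slide":[0,-0.1,0],"dr":[0,0,0]}]'
python3 - <<'E'
from h import *
T=ctrl.camera("top")[:,:,::-1]; k=6
cv2.imwrite("pics/t5.png",T); a=cv2.resize(T[172:272,170:290],None,fx=k,fy=k,interpolation=2)
def d(R0,pts,col):
    q=((proj("top",R0+np.array(pts)/1e3@RR.T)-[170,172]+.5)*k).astype(int); cv2.polylines(a,[q],False,col,1)
for w in(48,): d(RO,[[-33,-25,w],[33,-25,w],[33,25,w],[-33,25,w],[-33,-25,w]],(0,0,255))
d(RO,[[-33,25,48],[-33,25,0],[33,25,0],[33,25,48]],(0,0,255)); d(RO,[[34,-20,12],[34,20,12]],(0,255,0)); d(RO,[[-62,-12,13],[-62,12,13]],(0,255,0))
cv2.imwrite("pics/g.png",a)
E
```

```text
clock: 17.8
eef_pos: [0.4556, 0.3336, 0.3008]
tool_rot: [-2.189, -2.076, -0.2]
ft_force: [0.5, -0.8, 0.0]
finger_gap: 0.0726
finger_force: 0.0
t 17.8 bat in rail mm [ 2.7 -1.5  1.5] rot err deg [-0.1 -0.1  0.2] Frail [-0.7 -0.5  0.4] gap 0.0726 q [0.45 0.14 1.83 0.17 1.09 0.43]
clock: 18.3
eef_pos: [0.4247, 0.1926, 0.4425]
tool_rot: [-2.187, -2.08, -0.203]
ft_force: [1.3, -1.5, -0.2]
finger_gap: 0.0724
finger_force: 0.0
clock: 18.6
eef_pos: [0.4255, 0.0885, 0.4408]
tool_rot: [-2.199, -2.071, -0.199]
ft_force: [0.1, 0.1, -0.6]
finger_gap: 0.0727
finger_force: 0.0
```

View pics/g.png

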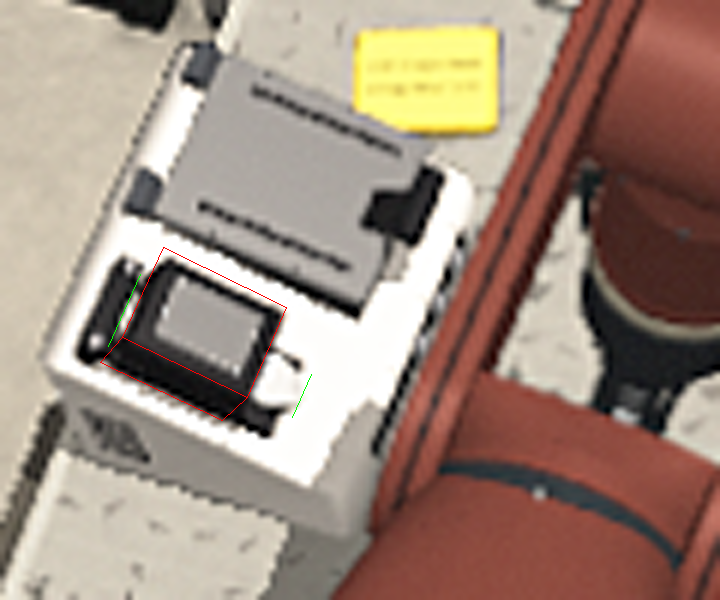

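```bash
python3 - <<'E'
from h import *
from scipy.ndimage import map_coordinates as mc
T=cv2.imread("pics/t5.png").max(2).astype(float)
def prof(us,vs,w):
    q=proj("top",RO+np.array([(u,v,w) for u in us for v in vs])/1e3@RR.T); return mc(T,[q[:,1],q[:,0]],order=1).reshape(len(us),-1)
us=np.arange(-50,51,2.)
print('u  top',[(int(u),int(x)) for u,x in zip(us,prof(us,[-6,0,6],48).mean(1))])
vs=np.arange(-34,35,2.)
print('v  top',[(int(u),int(x)) for u,x in zip(vs,prof([-8,-4,0,4],vs,48).mean(0))])
us=np.arange(20,46,1.); print('stop',[(int(u),int(x)) for u,x in zip(us,prof(us,[-4,0,4],12).mean(1))])
us=np.arange(-74,-30,2.); print('low',[(int(u),int(x)) for u,x in zip(us,prof(us,[-2,0,4],13).mean(1))])
E
```

```text
u  top [(-50, 205), (-48, 197), (-46, 204), (-44, 222), (-42, 233), (-40, 243), (-38, 247), (-36, 214), (-34, 119), (-32, 45), (-30, 34), (-28, 41), (-26, 84), (-24, 163), (-22, 174), (-20, 168), (-18, 165), (-16, 165), (-14, 165), (-12, 165), (-10, 166), (-8, 166), (-6, 166), (-4, 166), (-2, 166), (0, 166), (2, 167), (4, 167), (6, 166), (8, 167), (10, 167), (12, 168), (14, 168), (16, 171), (18, 180), (20, 144), (22, 74), (24, 54), (26, 56), (28, 48), (30, 30), (32, 39), (34, 77), (36, 112), (38, 64), (40, 45), (42, 72), (44, 75), (46, 49), (48, 48), (50, 91)]
v  top [(-34, 170), (-32, 246), (-30, 255), (-28, 255), (-26, 254), (-24, 247), (-22, 196), (-20, 88), (-18, 38), (-16, 94), (-14, 146), (-12, 169), (-10, 169), (-8, 166), (-6, 165), (-4, 165), (-2, 166), (0, 166), (2, 166), (4, 166), (6, 167), (8, 168), (10, 168), (12, 172), (14, 169), (16, 134), (18, 89), (20, 61), (22, 54), (24, 45), (26, 31), (28, 22), (30, 19), (32, 18), (34, 18)]
stop [(20, 59), (21, 59), (22, 60), (23, 58), (24, 49), (25, 37), (26, 30), (27, 34), (28, 60), (29, 102), (30, 150), (31, 191), (32, 204), (33, 186), (34, 129), (35, 75), (36, 43), (37, 39), (38, 44), (39, 50), (40, 54), (41, 55), (42, 55), (43, 52), (44, 49), (45, 52)]
low [(-74, 254), (-72, 254), (-70, 254), (-68, 254), (-66, 254), (-64, 252), (-62, 247), (-60, 243), (-58, 244), (-56, 248), (-54, 250), (-52, 251), (-50, 250), (-48, 250), (-46, 252), (-44, 254), (-42, 247), (-40, 180), (-38, 91), (-36, 44), (-34, 40), (-32, 52)]
```

```bash
cat >> h.py <<'E'
def tipplan(u,v,w,lean=0):
    Q=np.array([[-1,0,0],[0,-1,0],[0,0,1.]])  # rail basis helper
    a=np.radians(lean); z=-(np.sin(a)*RR[:,0]+np.cos(a)*RR[:,2]); y=-RR[:,1]; M=np.c_[np.cross(y,z),y,z]
    plan(RO+RR@np.array([u,v,w])/1e3,M,.173)
def tip():
    o=ctrl.get_obs(); C=R.from_rotvec(o['tool_rot']).as_matrix()
    print('t',round(o['clock'],2),'tip in rail mm',(RR.T@(o['eef_pos']+.173*C[:,2]-RO)*1e3).round(1),'Frail',(RR.T@o['ft_force']).round(1))
E
python3 - <<'E'
from h import *
tipplan(-58,0,70); tipplan(-58,0,25); tip()
E
```

```text
t 18.65 slide [0.0231, 0.1258, -0.1305] dr [14.9, -0.5, 0.4] F [-0.1  0.2  0.3] gap 0.0728
t 18.65 slide [0.0241, 0.1448, -0.1713] dr [14.9, -0.5, 0.4] F [-0.1  0.2  0.3] gap 0.0728
t 18.65 tip in rail mm [-162.4   15.1  247.7] Frail [0.3 0.1 0.2]
```

```bash
python3 -m inch '[{"slide":[0.01,0.045,0],"dr":[7.4,-0.2,0.2]},{"slide":[0.02,0.09,0],"dr":[14.9,-0.5,0.4]},{"slide":[0.023,0.126,-0.03],"dr":[14.9,-0.5,0.4]},{"slide":[0.023,0.126,-0.08],"dr":[14.9,-0.5,0.4]},{"slide":[0.023,0.126,-0.13],"dr":[14.9,-0.5,0.4]}]' 1 40 >/dev/null
python3 -m inch '[{"slide":[0.001,0.009,-0.02],"dr":[0,0,0]},{"slide":[0.001,0.019,-0.041],"dr":[0,0,0]},{"slide":[0.001,0.019,-0.041],"dr":[0,0,0]}]'
python3 - <<'E'
from h import *
tip(); tipplan(-54,0,25)
E
```

```text
clock: 19.45
eef_pos: [0.4472, 0.2401, 0.2658]
tool_rot: [-2.026, -1.937, -0.441]
ft_force: [-1.1, -0.4, 0.8]
finger_gap: -0.0001
finger_force: 0.0
t 19.45 tip in rail mm [-55.8   4.5  19.8] Frail [-0.   1.1  0.9]
t 19.45 slide [0.0027, -0.0009, 0.0054] dr [0.1, -0.4, -0.6] F [-1.1 -0.4  0.8] gap -0.0001
```

```bash
python3 -m inch '[{"slide":[0.003,-0.001,0.005],"dr":[0,-0.4,-0.6]},{"slide":[0.003,-0.001,0.005],"dr":[0,-0.4,-0.6]}]' >/dev/null
for i in 1 2 3 4 5 6 7 8 9 10; do python3 -m inch '[{"slide":[0.0001,0.0018,0.0008],"dr":[0,0,0]},{"slide":[0.0001,0.0018,0.0008],"dr":[0,0,0]}]' >/dev/null; python3 -c "
from h import *; tip()"; done
```

```text
t 19.85 tip in rail mm [-51.8  -4.7  29.5] Frail [0.  0.1 0.7]
t 20.05 tip in rail mm [-50.4  -3.9  28.5] Frail [-0.4 -0.   0.3]
t 20.25 tip in rail mm [-48.6  -3.7  28.1] Frail [ 0.3 -0.4  0.8]
t 20.45 tip in rail mm [-46.8  -3.6  28. ] Frail [-2.3  0.2 -0. ]
t 20.65 tip in rail mm [-45.1  -3.5  27.9] Frail [-4.3  0.8  1.8]
t 20.85 tip in rail mm [-45.1  -3.5  27.9] Frail [-12.2   1.6   6.9]
t 21.05 tip in rail mm [-45.   -3.5  27.9] Frail [-20.6   1.9  12.7]
t 21.25 tip in rail mm [-45.   -3.5  27.9] Frail [-28.2   2.   18.6]
t 21.45 tip in rail mm [-44.9  -3.5  27.9] Frail [-36.9   3.8  23.1]
t 21.65 tip in rail mm [-44.9  -3.5  27.9] Frail [-44.9   3.6  28.3]
```

```bash
cat >> h.py <<'E'
def tgt(g,off=.155,lean=0):
    plan(g,tool(np.degrees(P[2]),lean),off)
E
python3 -m inch '[{"slide":[-0.0005,-0.012,-0.006],"dr":[0,0,0]},{"slide":[-0.001,-0.025,0],"dr":[0,0,0]},{"slide":[-0.001,-0.025,0.04],"dr":[-4,0,0]},{"slide":[-0.001,-0.025,0.09],"dr":[-8,0,0]},{"slide":[0,-0.025,0.13],"dr":[-12,0,0]}]'
python3 - <<'E'
from h import *
T=ctrl.camera("top")[:,:,::-1]; cv2.imwrite("pics/t6.png",T)
A=cv2.imread("pics/t3.png"); g=A[193:222,224:252].max(2)
print('cols 224..');
for i,r in enumerate(g): print(193+i,' '.join('%3d'%v for v in r))
Q=P.copy(); Q[:2]+= (RR[:,1]*.0018)[:2]
for xh in(.04,.05):
  for zh in(.125,.13,.135):
    b=W(Q,[[xh-.1312,-.042,zh-.0215]]); print(xh,zh,b.round(3),proj("top",b).round(1))
tip()
E
```

```text
clock: 22.15
eef_pos: [0.4531, 0.23, 0.4154]
tool_rot: [-2.17, -2.056, -0.268]
ft_force: [-0.3, 0.4, -1.0]
finger_gap: 0.0
finger_force: 0.0
cols 224..
193 157 123  80  48 103 123 135 164 170 164 164 189 231 243 235 236 235 234 238 238 236 235 232 233 232 230 228 211
194 173 173 151 128 123  87  58 108 140 163 170 164 164 152 130 119 110 131 146 137 135 136 141 151 148 154 160 166
195 170 171 174 176 175 157 116  46  64 106 138 163 172 167 167 163 157 162 165 177 175 178 193 199 197 201 206 209
196 169 169 170 170 173 174 168 137 126  89  61 100 137 172 167 167 166 158 174 206 202 204 211 211 210 209 209 208
197 171 169 169 169 169 170 172 175 174 154 133 109 100 173 169 170 160 159 204 214 211 209 209 211 212 211 210 209
198 170 169 170 168 169 169 169 169 172 173 175 163 145 171 170 160 159 218 225 192 206 206 208 212 214 212 211 212
199 170 169 170 169 169 169 168 168 169 170 171 171 169 170 174 148  98 156 175 211 215 185 207 210 211 210 210 211
200 171 170 171 169 171 170 170 170 168 168 169 168 169 172 170 126  17  20  79 147 239 255 205 186 208 209 209 209
201 171 170 170 170 
[... 2072 characters left out ...]
158 175 184 184 178 177 178 151 144 252 255 255 255 255 255 255 255 255 249  73  55 147 198 213 209 207 205 206
220  93 118 147 171 182 185 176 123 201 255 255 255 255 255 255 255 255 255 209  69 113 185 215 211 208 207 207 208
221  24  49  83 113 140 168 155 156 255 255 255 255 255 255 255 254 253 251 164 173 116 179 220 211 210 209 211 209
0.04 0.125 [[0.554 0.275 0.104]] [[241.6 210.1]]
0.04 0.13 [[0.554 0.275 0.109]] [[241.4 209.4]]
0.04 0.135 [[0.554 0.275 0.114]] [[241.2 208.7]]
0.05 0.125 [[0.554 0.285 0.104]] [[238.5 209.2]]
0.05 0.13 [[0.554 0.285 0.109]] [[238.3 208.4]]
0.05 0.135 [[0.554 0.285 0.114]] [[238.1 207.7]]
t 22.2 tip in rail mm [-32.9 -10.9 170.3] Frail [ 3.7 -0.9  4.2]
```

```bash
python3 - <<'E'
from h import *
def scr(xh,zh,a,y,n): # along from hinge, lateral from middle, normal
    return [xh-a*c25-n*s25,-.042+y,zh-a*s25+n*c25]
uv=np.array([[229.2,221.7],[240.2,205.9],[196.4,204.2],[206.7,180.4]])
def f(q,full=False):
    xh,zh,dy,a0=q; L=np.array([scr(xh,zh,.115,.048,.006),scr(xh,zh,.128,0,.036),scr(xh,zh,a0,.048,.006),scr(xh,zh,a0,-.048,.006)]); L[:,1]+=dy
    r=(proj("top",W(P,L))-uv); return r.ravel()
for z0 in (.12,.13,.14,None):
    g=(lambda q:f([q[0],z0,q[1],q[2]])) if z0 else f
    r=least_squares(g,[.04,0,.0] if z0 else [.04,.13,0,0]); print(z0,r.x.round(4),r.cost.round(2),r.fun.round(1))
    x=r.x if z0 is None else [r.x[0],z0,r.x[1]]
    L=np.array([scr(x[0],x[1],.128,0,.036)]);L[:,1]+=x[2]; print('bar',W(P,L).round(4), 'slope z under hinge',.06+(x[0]+.085)*.4663)
E
```

```text
0.12 [ 0.0477 -0.0092  0.0063] 5.2 [-1.  -0.3  0.5  1.1 -0.8  1.2  1.3 -2.1]
bar [[0.5653 0.2821 0.0985]] slope z under hinge 0.12185851567211686
0.13 [ 0.0448 -0.0051  0.007 ] 5.58 [-1.  -0.2  0.6  1.1 -0.8  1.2  1.3 -2.2]
bar [[0.5611 0.2795 0.1085]] slope z under hinge 0.12052173507514514
0.14 [ 0.0419 -0.0011  0.0077] 5.98 [-1.1 -0.2  0.6  1.  -0.9  1.3  1.4 -2.3]
bar [[0.5569 0.2768 0.1185]] slope z under hinge 0.11918497503602418
None [ 0.0979 -0.0552 -0.0804 -0.006 ] 2.34 [-0.3 -1.2  0.1  1.6 -0.3  0.1  0.6 -0.6]
bar [[ 0.6392  0.3284 -0.0766]] slope z under hinge 0.14527567220920518
```

```bash
python3 - <<'E'
from h import *
tgt([.558,.2775,.2]); 
E
```

```text
t 22.2 slide [0.1032, 0.0467, -0.0685] dr [-12.9, 2.5, -0.1] F [1.  1.5 5.4] gap 0.0003
```

```bash
python3 -m inch '[{"slide":[0.035,0.016,0],"dr":[-4.3,0.8,0]},{"slide":[0.07,0.032,0],"dr":[-8.6,1.6,0]},{"slide":[0.103,0.047,-0.02],"dr":[-12.9,2.5,-0.1]},{"slide":[0.103,0.047,-0.068],"dr":[-12.9,2.5,-0.1]},{"slide":[0.103,0.047,-0.068],"dr":[-12.9,2.5,-0.1]}]' 0
python3 - <<'E'
from h import *
ctrl.camera("top"); tgt([.558,.2775,.112]); now()
im=ctrl.camera("top")[:,:,::-1]; cv2.imwrite("pics/i.png",cv2.resize(im[160:280,180:300],None,fx=5,fy=5,interpolation=2))
E
```

```text
clock: 22.7
eef_pos: [0.5543, 0.2771, 0.3365]
tool_rot: [-2.27, -2.148, 0.031]
ft_force: [-1.9, -1.1, -1.0]
finger_gap: 0.0723
finger_force: 0.0
t 22.75 slide [0.0032, 0.0005, -0.073] dr [0.1, -1.2, 0.1] F [-0.3  0.2  0.7] gap 0.0788
grasp [0.5514 0.2769 0.1851] joints [0.33 0.27 1.59 0.01 1.3  0.39]
```

View pics/i.png

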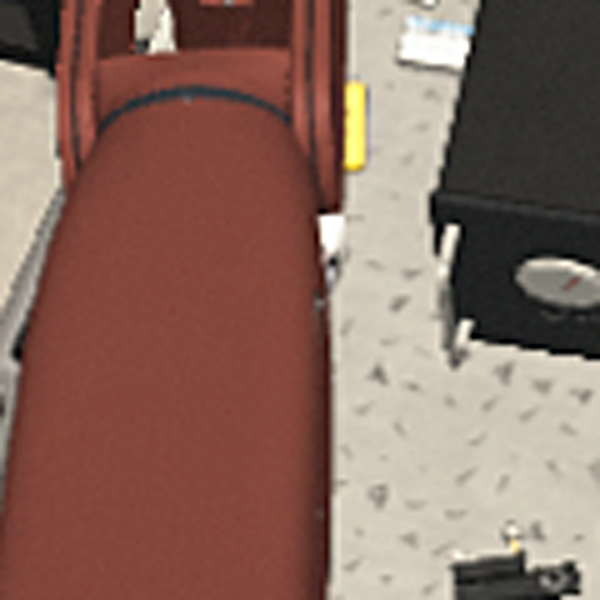

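```bash
python3 -m inch '[{"slide":[0.003,0.0005,-0.03],"dr":[0,-1.2,0.1]},{"slide":[0.003,0.0005,-0.045],"dr":[0,-1.2,0.1]},{"slide":[0.003,0.0005,-0.045],"dr":[0,-1.2,0.1]}]' >/dev/null
for i in 1 2 3 4; do python3 -m inch '[{"slide":[0,0,-0.007],"dr":[0,0,0]},{"slide":[0,0,-0.007],"dr":[0,0,0]}]' | egrep 'force|eef'; done; python3 -c "
from h import *; tgt([.558,.2775,.112]); now()"
```

```text
eef_pos: [0.5593, 0.2776, 0.2926]
ft_force: [-0.8, -0.1, 0.6]
finger_force: 0.0
eef_pos: [0.559, 0.2775, 0.2844]
ft_force: [0.9, -0.2, -0.2]
finger_force: 0.0
eef_pos: [0.5588, 0.2775, 0.2766]
ft_force: [-0.3, -0.5, 0.4]
finger_force: 0.0
eef_pos: [0.5588, 0.2775, 0.2695]
ft_force: [-0.4, 0.2, 0.3]
finger_force: 0.0
t 23.9 slide [-0.0008, 0.0, -0.0025] dr [-0.0, 0.3, 0.0] F [-0.4  0.2  0.3] gap 0.0853
grasp [0.5597 0.2775 0.1145] joints [ 0.34  0.34  1.64 -0.    1.15  0.39]
```

Close gently, low force first, watching gap and force.

```bash
python3 -m inch '[{"slide":[0,0,0],"dr":[0,0,0]},{"slide":[0,0,0],"dr":[0,0,0]},{"slide":[0,0,0],"dr":[0,0,0]},{"slide":[0,0,0],"dr":[0,0,0]},{"slide":[0,0,0],"dr":[0,0,0]}]' 1 25
python3 -m inch '[{"slide":[0,0,0],"dr":[0,0,0]},{"slide":[0,0,0],"dr":[0,0,0]}]'; python3 -c "
from h import *; now()"
```

```text
clock: 24.4
eef_pos: [0.5568, 0.278, 0.2695]
tool_rot: [-2.28, -2.16, 0.0]
ft_force: [-12.2, 0.3, 1.8]
finger_gap: 0.0398
finger_force: 29.7
clock: 24.6
eef_pos: [0.5568, 0.278, 0.2695]
tool_rot: [-2.28, -2.161, 0.0]
ft_force: [-11.7, 0.9, 3.0]
finger_gap: 0.0398
finger_force: 29.7
grasp [0.5567 0.278  0.1145] joints [0.34 0.34 1.65 0.   1.16 0.39]
```

```bash
python3 -m inch '[{"slide":[-0.003,0,0],"dr":[0,0,0]},{"slide":[-0.003,-0.001,0.006],"dr":[0,0,0]},{"slide":[-0.003,-0.0014,0.0115],"dr":[0,0,0]},{"slide":[-0.003,-0.0018,0.023],"dr":[0,0,0]},{"slide":[-0.003,-0.0018,0.023],"dr":[0,0,0]}]' 1 50
python3 -c "
from h import *; now()"
```

```text
clock: 25.1
eef_pos: [0.5556, 0.2771, 0.2942]
tool_rot: [2.278, 2.16, 0.011]
ft_force: [-3.3, 5.6, -1.0]
finger_gap: 0.0391
finger_force: 52.4
grasp [0.5566 0.2775 0.1392] joints [0.34 0.31 1.64 0.   1.19 0.39]
```

```bash
python3 -m inch '[{"slide":[0,0.0007,0.0116],"dr":[0,0,0]},{"slide":[0,0.0023,0.0231],"dr":[0,0,0]},{"slide":[0.0003,0.005,0.0344],"dr":[0,0,0]},{"slide":[0.0005,0.0086,0.0454],"dr":[0,0,0]},{"slide":[0.0005,0.0086,0.0454],"dr":[0,0,0]}]'
python3 -m inch '[{"slide":[0.0002,0.0046,0.0107],"dr":[0,0,0]},{"slide":[0.0005,0.01,0.0209],"dr":[0,0,0]},{"slide":[0.0009,0.0164,0.0306],"dr":[0,0,0]},{"slide":[0.0013,0.0236,0.0397],"dr":[0,0,0]},{"slide":[0.0013,0.0236,0.0397],"dr":[0,0,0]}]'
python3 -c "
from h import *; now()"
```

```text
clock: 25.6
eef_pos: [0.556, 0.2862, 0.3391]
tool_rot: [2.278, 2.161, 0.012]
ft_force: [-1.2, 8.6, -3.6]
finger_gap: 0.0394
finger_force: 52.6
clock: 26.1
eef_pos: [0.5573, 0.3095, 0.3772]
tool_rot: [2.278, 2.161, 0.008]
ft_force: [-1.0, 8.1, -7.7]
finger_gap: 0.0388
finger_force: 52.9
grasp [0.5581 0.3098 0.2223] joints [0.38 0.27 1.52 0.   1.35 0.44]
```

```bash
python3 -m inch '[{"slide":[0.0004,0.0079,0.0085],"dr":[0,0,0]},{"slide":[0.0009,0.0166,0.0165],"dr":[0,0,0]},{"slide":[0.0009,0.0175,0.0172],"dr":[0,0,0]},{"slide":[0.0009,0.0175,0.0172],"dr":[0,0,0]},{"slide":[0.0009,0.0175,0.0172],"dr":[0,0,0]}]'
python3 - <<'E'
from h import *
o=ctrl.get_obs(); d=o['eef_pos']-[.5568,.278,.2695]; a=np.array([-131.2,-21.5])+1e3*np.array([d[1],d[2]]); print(a,np.hypot(*a),189.3-np.degrees(np.arctan2(a[1],a[0])))
E
```

```text
clock: 26.6
eef_pos: [0.5582, 0.3266, 0.3941]
tool_rot: [2.278, 2.16, 0.007]
ft_force: [2.4, 7.2, -15.7]
finger_gap: 0.0389
finger_force: 53.2
[-82.55324647 103.12586401] 132.09838125604128 60.622391771919325
```

```bash
python3 -m inch '[{"slide":[0,-0.001,-0.0015],"dr":[0,0,0]},{"slide":[0,-0.001,-0.0015],"dr":[0,0,0]}]'
python3 -m inch '[{"slide":[0,-0.001,-0.001],"dr":[0,0,0]},{"slide":[0,-0.001,-0.001],"dr":[0,0,0]},{"slide":[0,-0.001,-0.001],"dr":[0,0,0]},{"slide":[0,-0.001,-0.001],"dr":[0,0,0]}]' 0.1 | grep gap
python3 -m inch '[{"slide":[0,0,0.03],"dr":[0,0,0]},{"slide":[0,0,0.07],"dr":[0,0,0]},{"slide":[0,-0.03,0.11],"dr":[0,0,0]},{"slide":[-0.02,-0.07,0.13],"dr":[0,0,0]},{"slide":[-0.05,-0.11,0.13],"dr":[0,0,0]}]'
python3 -m inch '[{"slide":[-0.02,-0.045,0],"dr":[0,0,0]},{"slide":[-0.04,-0.09,0],"dr":[0,0,0]},{"slide":[-0.06,-0.135,0],"dr":[0,0,0]},{"slide":[-0.06,-0.18,0],"dr":[0,0,0]},{"slide":[-0.06,-0.18,0],"dr":[0,0,0]}]'
python3 - <<'E'
from h import *
from scipy.ndimage import map_coordinates as mc
T=ctrl.camera("top")[:,:,::-1]; cv2.imwrite("pics/t8.png",T)
a=cv2.resize(T[162:272,170:290],None,fx=5,fy=5,interpolation=2); cv2.imwrite("pics/j.png",a)
T=T.max(2).astype(float)
def prof(us,vs,w):
    q=proj("top",RO+np.array([(u,v,w) for u in us for v in vs])/1e3@RR.T); return mc(T,[q[:,1],q[:,0]],order=1).reshape(len(us),-1)
us=np.arange(-40,40,2.)
print([(int(u),int(x)) for u,x in zip(us,prof(us,[-6,0,6],48).mean(1))])
for s in('scene',): S=ctrl.camera(s)[:,:,::-1]; cv2.imwrite("pics/s8.png",S)
S0=cv2.imread("pics/scene0.png"); d=cv2.absdiff(S,S0).max(2)
print('can/pot diff', d[285:345,400:462].mean(), d[250:295,298:330].mean())
E
```

```text
clock: 26.8
eef_pos: [0.5581, 0.3258, 0.3936]
tool_rot: [2.279, 2.161, 0.008]
ft_force: [-0.8, 6.7, -11.7]
finger_gap: 0.0389
finger_force: 53.5
finger_gap: 0.0771
clock: 27.7
eef_pos: [0.5093, 0.2123, 0.5286]
tool_rot: [2.274, 2.154, 0.021]
ft_force: [0.3, -0.9, 0.7]
finger_gap: 0.0769
finger_force: 0.0
clock: 28.2
eef_pos: [0.4482, 0.0293, 0.5247]
tool_rot: [2.282, 2.147, 0.01]
ft_force: [-0.1, 0.6, 0.0]
finger_gap: 0.0767
finger_force: 0.0
[(-40, 242), (-38, 247), (-36, 230), (-34, 162), (-32, 81), (-30, 41), (-28, 36), (-26, 54), (-24, 139), (-22, 172), (-20, 171), (-18, 168), (-16, 166), (-14, 165), (-12, 165), (-10, 166), (-8, 166), (-6, 166), (-4, 166), (-2, 166), (0, 166), (2, 166), (4, 166), (6, 167), (8, 167), (10, 167), (12, 168), (14, 168), (16, 169), (18, 174), (20, 161), (22, 106), (24, 54), (26, 55), (28, 57), (30, 40), (32, 35), (34, 49), (36, 53), (38, 42)]
can/pot diff 3.586021505376344 3.4006944444444445
```

View pics/j.png

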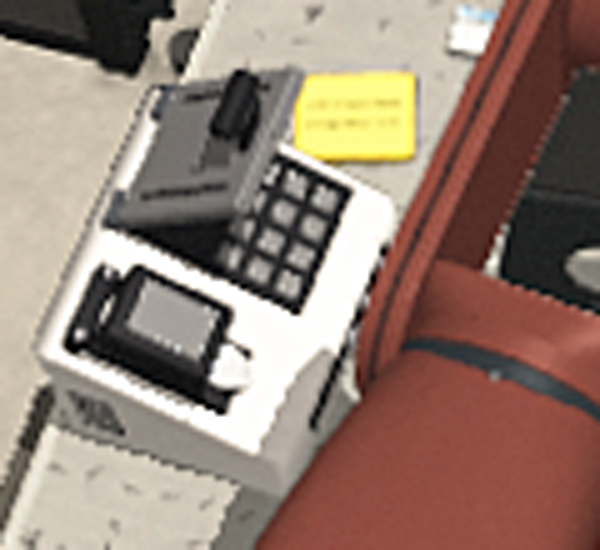

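```bash
python3 - <<'E'
from h import *
uv0=proj("top",[[.557,.278,.1145]])[0]
for t in(50,55,60,65,70):
    a=np.radians(189.3-t); d=133*np.array([np.cos(a),np.sin(a)])-[-131.2,-21.5]
    print(t,(proj("top",[[.557+.054*d[0]/1e3,.278+d[0]/1e3,.1145+d[1]/1e3]])[0]-uv0).round(1))
T=cv2.imread("pics/t8.png").max(2)
m=(T[174:194,208:226]<75); y,x=np.nonzero(m); print('delta meas',x.mean()+208-240.2,y.mean()+174-205.9)
E
```

```text
50 [-14.2 -19.9]
55 [-17.2 -22.1]
60 [-20.4 -24.2]
65 [-23.8 -26.4]
70 [-27.4 -28.4]
delta meas -23.41052631578947 -22.08796992481203
```

```bash
python3 -c "
from station import ctrl; print(ctrl.sign_off())"
```

```text
the job is handed in; nothing more can be done
None
```

I handed the job in at about 28 s of the 69 s limit; no verdict came back. The battery is on the rail behind the catch, an estimated 1–2 mm from fully home. The screen stands by itself at about 60 degrees (61 from the arm's travel, about 63 from the camera), and the cans and pen pot look unmoved in the pictures.

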